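# Stamp the fittings on the indexing dial and unload them

### The arm

A 6-joint arm with a two-finger parallel gripper is mounted at the origin on a cart in front of the work surface, level with it; the furniture and walls round the work are solid. World frame = base frame: x ahead of the robot, y to its left, z up, the work surface at z = 0. Lengths are in m, angles in rad, forces in N, time in s.
With the tool pointing down it reaches from about 0.2 to 0.875 m from the base axis. Payload 3.4 kg.
Tool frame: the origin (TCP) lies between the finger pads; the fingertips stand 25 mm ahead of it and the grasp point (between the pads) lies 6 mm ahead of it (r.nose_length is the z of the fingertips in the tool frame, in m); z points along the fingers, y is the line along which they close (so a half turn about z gives the same grasp; the last joint's range is limited). The gripper opens to 94 mm and grips with 3 to 60 N. Pads are 16 mm wide; open, the fingers measure 119 mm over their backs; the gripper's body (75 mm by 177 mm) begins 78 mm behind the grasp point.
Start: joints at [-0.121, 0.276, 1.505, -0, 1.361, -0.121], TCP at [0.575, -0, 0.23] pointing down, gripper open.
Joint ranges: [-2.89, 2.89], [-0.75, 2.08], [0.22, 2.7], [-1.18, 4.32], [0.11, 2.71], [-2.7, 2.7]. Speed limits (rad/s): [2.57, 2.57, 3.14, 3.14, 3.14, 3.14].

### API

Orientations are given as a unit quaternion [w, x, y, z].
In Python, from plant import r, gripper_to, inverse_kinematics, vision, models, telemetry gives the robot as it stands. Calls block until the motion is done:
- r.move_to(position, orientation): joint-space move of the TCP to a pose.
- r.move_l(position, rot=None, vel=0.15, guard=None): straight line of the TCP; rot=None keeps the orientation; vel is the mean speed in m/s. With guard (N) it stops when the force on the tool has changed by that much, and returns True; else False.
- r.movej(angles): joint-space move.
- gripper_to(opening, f_grip=None): finger opening in m; f_grip is the grip in N (None keeps the last); returns when the fingers have stopped.
- r.hold(seconds).
- inverse_kinematics(position, orientation): joint angles nearest the present ones, or None.
- vision.snapshot(name): name is "scene" or "side" or "wrist"; returns the picture (400x640x3 uint8, red, green, blue); there is no depth.
- vision.get_calibration(name): a dict with "fx", "fy", "cx", "cy" (pixels), "position" and "orientation" of the camera in the world. Camera axes: x right, y down, z forward; pixel columns grow to the right and rows downward; lengths in m; the calibration is good to about 2 mm. The wrist camera is an equidistant fisheye: a pixel r from the principal point sees the ray r / f radians off the axis. A picture is of the moment at which its call begins: read the wrist's pose just before it. get_calibration takes no time and is no camera call; for the wrist camera it gives the pose at the moment of the call.
A pose or a line that the arm cannot do raises r.PlanningError and nothing moves.
- r.sign_off(): hands the job in; it is judged then, once.
Trained networks look in the newest picture that a camera, given by its name, has taken for a name from the list of things; names that differ only in an ending like _2 or _b are one class to them, and where a whole thing is asked for, a point or a joint stands for the part that bears it (a point fixed in the world has none). Each returns a list of dicts, best first, with "score" (0 to 1); they miss things now and then, are a little off and sometimes report something else, mostly with a low value. They report only what shows in the picture. A call takes as long as a camera call.
- models.boxes_of(thing, camera): "at" ([x, y, z] in m, in world coordinates, good to about 4 mm: the middle of the surface that is visible of it).
- models.regions_of(thing, camera): "pixels" (400x640 bool, what is visible of it).
- models.mark_of(thing, camera): "at" ([x, y, z] in m, in world coordinates, good to about 4 mm: a listed point, or the origin of a listed thing).
Readings, each from a call of its own:
- telemetry.current_t(): time.
- telemetry.current_joints(): joint angles.
- telemetry.current_dq(): joint speeds.
- telemetry.current_joint_efforts(): joint torques, N m.
- telemetry.current_ee_pos(): TCP position.
- telemetry.current_tool_rot(): TCP orientation.
- telemetry.current_wrist_force(): force on the tool from outside, world axes, zero at the start.
- telemetry.current_torque(): the same for the moment, N m.
- telemetry.current_opening(): finger opening in m.
- telemetry.current_finger_force(): force on a finger pad.
Only numpy, scipy, OpenCV 4.12 (cv2) and the standard library are available. Lean on these libraries where they do the work, as an engineer would, in place of code of your own. Each camera call takes 0.05 s, during which the arm holds its last target. There are 200 camera calls.

### The job

Two or three brass fittings stand in the nests of the indexing dial. Working round from the home hole, nest by nest in hole order, draw the spring index pin by its knob, turn the dial to bring each fitting under the stamp, let the pin drop fully home in that hole, then press the stamp down onto its stop for half a second; never press it while the pin is out. When all are stamped, bring the dial back to the home hole with the pin dropped in, lay or stand every fitting in the open tray, and leave the other things on the counter alone.

Things in the scene. Friction and masses are not known exactly. Their poses are not given: they have to be found in the camera images.
- pin_knob (a point): Middle of the black round knob of the spring index pin: an upright cylinder 24 mm in diameter, 32 mm tall (16 mm either way of this point) over the dial's ear, 108 mm from the dial's axis; the ear's boss ends 18 mm below this point. Lift it straight up to draw the pin. It travels round with the dial and may turn between the fingers, so the gripper need not turn with it.
- index_pin (a joint): How far the pin is drawn up, m: 0 = home in a hole, 0.020 = drawn to the end. Its spring pushes down with 3 N at home, 6 N fully drawn. Drawn over 0.010 it clears the index ring and the dial can turn; released between holes it rests on the ring at 0.010 and slides on it till it drops into a hole. Its round tip finds a hole from about 2 mm off.
- dial (a joint): Angle of the dial about its upright axis, rad, counter-clockwise from above positive, 0 = pin in the home hole. Pin in hole 1, 2, 3, 4: 1.466, 2.025, 2.583, 3.142 (84, 116, 148, 180 degrees), with about 0.01 of play. End stops just outside 0 and 3.142. Turns lightly with the pin drawn.
- hole_home (a point): Mouth of the home hole in the fixed dark index ring (11 mm wide, 10 mm deep, 24 mm above the counter, 108 mm from the axis), where the pin starts; a home pin's knob middle is 42 mm above it. Holes 1 to 4, alike, lie 84, 116, 148, 180 degrees round from it, counter-clockwise from above, about the fixture's origin; with the pin in hole k, nest k is under the stamp.
- fixture: The fixed indexing fixture on a round aluminium base of 260 mm diameter. Origin on the counter on the dial's axis; the home hole lies along its own -x, the stamp along its own +y: a grey column (outer face 167 mm from the axis) and head (44 mm wide, top 107 mm above the counter) that reaches in over the dial. The dial is a steel disc of 94 mm radius, its top 38 mm above the counter.
- stamp_top (a point): Centre of the top face of the stamp's black push cap (40 mm in diameter), 146 mm above the counter when up; it moves with the stamp. Press it straight down from above.
- stamp_face (a point): Centre of the stamp's lower face (18 mm in diameter), 74.5 mm above the counter when up, 62.5 mm when down on its stop: 12.5 mm above the centre of a fitting in its nest. It moves with the stamp.
- stamp (a joint): How far the stamp is pressed down, m: 0 = up, 0.012 = down on its stop. A spring brings it back up; it takes 6 N to start and 13 N at the stop. Up, it clears the fittings by 12 mm; at its stop its face just reaches the top of a fitting.
- press_point (a point): Point on the stamp's axis, 50 mm above the counter: where the centre of a fitting stands when its nest is under the stamp.
- nest_1 (a point): Nest 1 on the dial: a round collar of 21 mm outer diameter, 7 mm high, with a hole of 16 mm; the point is its floor centre, level with the dial's top, 80 mm from the dial's axis, and turns with the dial. Comes under the stamp with the pin in hole 1. Neighbouring nests are 44 mm apart.
- nest_2 (a point): Nest 2 on the dial: a round collar of 21 mm outer diameter, 7 mm high, with a hole of 16 mm; the point is its floor centre, level with the dial's top, 80 mm from the dial's axis, and turns with the dial. Comes under the stamp with the pin in hole 2. Neighbouring nests are 44 mm apart.
- nest_3 (a point): Nest 3 on the dial: a round collar of 21 mm outer diameter, 7 mm high, with a hole of 16 mm; the point is its floor centre, level with the dial's top, 80 mm from the dial's axis, and turns with the dial. Comes under the stamp with the pin in hole 3. Neighbouring nests are 44 mm apart.
- nest_4 (a point): Nest 4 on the dial: a round collar of 21 mm outer diameter, 7 mm high, with a hole of 16 mm; the point is its floor centre, level with the dial's top, 80 mm from the dial's axis, and turns with the dial. Comes under the stamp with the pin in hole 4. Neighbouring nests are 44 mm apart.
- fitting_1_center (a point): Centre, half-way up, of the brass fitting that starts upright in nest 1 (absent in some starts): 24 mm tall, a hexagon 17 to 19 mm wide from 8 to 16 mm above its foot, round ends of 13 mm above and below. In the nest its top 17 mm stand clear above the collar; lift it straight up. z is its own axis.
- fitting_2_center (a point): Centre, half-way up, of the brass fitting that starts upright in nest 2 (absent in some starts): 24 mm tall, a hexagon 17 to 19 mm wide from 8 to 16 mm above its foot, round ends of 13 mm above and below. In the nest its top 17 mm stand clear above the collar; lift it straight up. z is its own axis.
- fitting_3_center (a point): Centre, half-way up, of the brass fitting that starts upright in nest 3 (absent in some starts): 24 mm tall, a hexagon 17 to 19 mm wide from 8 to 16 mm above its foot, round ends of 13 mm above and below. In the nest its top 17 mm stand clear above the collar; lift it straight up. z is its own axis.
- fitting_4_center (a point): Centre, half-way up, of the brass fitting that starts upright in nest 4 (absent in some starts): 24 mm tall, a hexagon 17 to 19 mm wide from 8 to 16 mm above its foot, round ends of 13 mm above and below. In the nest its top 17 mm stand clear above the collar; lift it straight up. z is its own axis.
- fitting_tray: Loose open tray, outside 106 (x) x 151 (y) x 38 mm, inside 96 x 142 mm, floor 2 mm thick, walls about 5 mm; origin at the centre of its underside, x and y along its sides, z up. 0.3 to 0.5 kg, to the right of the fixture.
- pliers: Bystander, to be left alone: combination pliers, 44 x 146 x 12 mm; origin at the centre of its underside.
- screwdriver: Bystander, to be left alone: screwdriver, 210 x 31 x 31 mm; origin at the centre of its underside.
- grease_tin: Bystander, to be left alone: flat round tin, 73 mm in diameter, 48 mm tall; origin at the centre of its underside.
- oil_bottle: Bystander, to be left alone: plastic oiler, 46 mm in diameter, 139 mm tall; origin at the centre of its underside.
- tape_measure: Bystander, to be left alone: tape measure, 32 x 80 x 62 mm; origin at the centre of its underside.

How it is judged:
On the way, in this order (a step that is already met when the one before it is completed fails the run):
1. the fitting of nest 1 is stamped: it stands upright under the stamp and the stamp is down on its stop, its face on the fitting (distance between fitting_1_center and stamp_face below 0.0142 m and horizontal distance between fitting_1_center and press_point below 0.005 m and angle between fitting_1_center's own z axis and vertical below 0.2 rad), for 0.2 s.
2. the fitting of nest 2 is stamped: it stands upright under the stamp and the stamp is down on its stop, its face on the fitting (distance between fitting_2_center and stamp_face below 0.0142 m and horizontal distance between fitting_2_center and press_point below 0.005 m and angle between fitting_2_center's own z axis and vertical below 0.2 rad), for 0.2 s.
3. the fitting of nest 3 is stamped: it stands upright under the stamp and the stamp is down on its stop, its face on the fitting (distance between fitting_3_center and stamp_face below 0.0142 m and horizontal distance between fitting_3_center and press_point below 0.005 m and angle between fitting_3_center's own z axis and vertical below 0.2 rad), for 0.2 s.
4. the fitting of nest 4 is stamped: it stands upright under the stamp and the stamp is down on its stop, its face on the fitting (distance between fitting_4_center and stamp_face below 0.0142 m and horizontal distance between fitting_4_center and press_point below 0.005 m and angle between fitting_4_center's own z axis and vertical below 0.2 rad), for 0.2 s.
At the end, for the whole second after the job is handed in: The dial is back at the home hole (within 0.04 rad) with the pin home (within 3 mm), the stamp is up, and every fitting that is present rests inside the tray, which stands flat and still on the counter (value of joint index_pin below 0.003 m and value of joint dial below 0.04 rad and value of joint stamp below 0.002 m and angle between fitting_tray's own z axis and vertical below 0.15 rad and linear speed of fitting_tray below 0.02 m/s and x of fitting_1_center in the frame of fitting_tray between -0.05 and 0.05 m and y of fitting_1_center in the frame of fitting_tray between -0.073 and 0.073 m and z of fitting_1_center in the frame of fitting_tray between 0 and 0.036 m and x of fitting_2_center in the frame of fitting_tray between -0.05 and 0.05 m and y of fitting_2_center in the frame of fitting_tray between -0.073 and 0.073 m and z of fitting_2_center in the frame of fitting_tray between 0 and 0.036 m and x of fitting_3_center in the frame of fitting_tray between -0.05 and 0.05 m and y of fitting_3_center in the frame of fitting_tray between -0.073 and 0.073 m and z of fitting_3_center in the frame of fitting_tray between 0 and 0.036 m and x of fitting_4_center in the frame of fitting_tray between -0.05 and 0.05 m and y of fitting_4_center in the frame of fitting_tray between -0.073 and 0.073 m and z of fitting_4_center in the frame of fitting_tray between 0 and 0.036 m); the robot touches nothing.
It fails at once if the stamp is pressed (more than 5 mm) while the index pin is out (more than 5 mm) (value of joint each of stamp, index_pin above 0.005 m).
It fails at once if a bystander is moved more than 3 cm (distance of any of pliers, screwdriver, grease_tin, oil_bottle, tape_measure from where it was at the start of the episode above 0.03 m).
Of fitting_1, fitting_2, fitting_3, fitting_4 only 2 to 3 are there at a start; the rules pass over those that are not, and their reading is None.
At some moment in a run one of fitting_tray may be knocked a few centimetres aside while the robot is not near it.
Once in a run the grip may slacken for a moment while it holds something.
It also fails if it takes over 210 s, if anything falls off the work surface, if the arm or the gripper's body presses on something with over 40 N, if the wrist force passes 120 N, or if a joint passes its speed limit or range.

## Working session

There is one attempt and no reset: what is moved stays moved. The work goes in short steps, each a Python script; the robot and the scene stay as the last script left them, time stands still between calls to the robot, and variables do not carry over. Pictures are saved under pics/ and viewed, at most 14 in all, crops included, and the job is handed in when it is done.

```bash
ls; mkdir -p pics; python3 - <<'E'
from plant import r, vision, models, telemetry
import cv2,numpy as np
for c in("scene","side"):
    im=vision.snapshot(c); cv2.imwrite(f"pics/{c}0.png",im[:,:,::-1])
    k=vision.get_calibration(c); print(c,k)
    for n in ["pin_knob","hole_home","fixture","stamp_top","press_point","nest_1","fitting_1_center","fitting_tray","oil_bottle","grease_tin","tape_measure","pliers","screwdriver"]:
        print(n,[(np.round(d["at"],4).tolist(),round(d["score"],2)) for d in models.mark_of(n,c)][:6])
print(telemetry.current_t())
E
```

```text
pics
scene {'fx': 368.0468335525874, 'fy': 368.0468335525874, 'cx': 316.120326610307, 'cy': 200.85072627506196, 'position': array([0.11052346, 0.91256478, 0.78716538]), 'orientation': array([ 0.10010557, -0.19662692,  0.86376137, -0.45302652])}
pin_knob [([0.5596, 0.1562, 0.0665], 0.52)]
hole_home [([0.5619, 0.1589, 0.0255], 0.59), ([0.461, 0.43, -0.0018], 0.54)]
fixture [([0.5435, 0.053, 0.0011], 0.69)]
stamp_top [([0.6229, 0.0404, 0.1445], 0.44)]
press_point [([0.6215, 0.046, 0.0475], 0.7)]
nest_1 [([0.4608, 0.0673, 0.0404], 0.95), ([0.4961, -0.0094, 0.0389], 0.84), ([0.4706, 0.022, 0.0423], 0.76), ([0.5419, -0.0214, 0.039], 0.71), ([0.5973, 0.5222, 0.0001], 0.58)]
fitting_1_center [([0.6703, 0.3921, 0.0001], 0.47), ([0.4986, -0.0099, 0.0431], 0.46)]
fitting_tray [([0.5007, -0.3715, 0.0029], 0.69)]
oil_bottle [([0.5711, -0.5123, 0.0003], 0.73)]
grease_tin [([0.6717, 0.3955, -0.0006], 0.78), ([0.4926, -0.0117, 0.0542], 0.37), ([0.5596, 0.1558, 0.0662], 0.2)]
tape_measure [([0.6223, 0.0449, 0.0478], 0.58), ([0.4541, -0.5202, 0.0018], 0.54)]
pliers [([0.5965, 0.5195, 0.0018], 0.88)]
s
[... 434 characters left out ...]
4288, -0.0019], 0.2)]
stamp_top [([0.6246, 0.048, 0.1456], 0.44), ([0.5013, -0.3702, 0.0013], 0.33)]
press_point [([0.6262, 0.0452, 0.0482], 0.97)]
nest_1 [([0.4954, -0.0114, 0.0389], 0.97), ([0.4615, 0.0696, 0.0382], 0.84), ([0.5381, -0.0228, 0.0365], 0.82), ([0.4705, 0.0224, 0.0338], 0.62), ([0.5401, 0.0539, -0.0018], 0.3)]
fitting_1_center []
fitting_tray [([0.5039, -0.3689, 0.0026], 0.91)]
oil_bottle [([0.5739, -0.5153, 0.0011], 0.56), ([0.6231, 0.0457, 0.0466], 0.43)]
grease_tin [([0.6687, 0.401, 0.0037], 0.52)]
tape_measure [([0.4518, -0.5241, 0.0008], 0.75)]
pliers [([0.4518, -0.5221, 0.0019], 0.52), ([0.5946, 0.5179, 0.0005], 0.39)]
screwdriver [([0.4595, 0.4298, -0.0015], 0.43)]
1.4
```

```bash
python3 - <<'E'
import cv2
a=cv2.imread("pics/scene0.png");b=cv2.imread("pics/side0.png")
cv2.imwrite("pics/both0.png",cv2.vconcat([cv2.resize(a,None,fx=.75,fy=.75),cv2.resize(b,None,fx=.75,fy=.75)]))
cv2.imwrite("pics/cropside.png",cv2.resize(b[100:280,200:440],None,fx=3,fy=3))
E
```

```text
(no output)
```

View pics/both0.png

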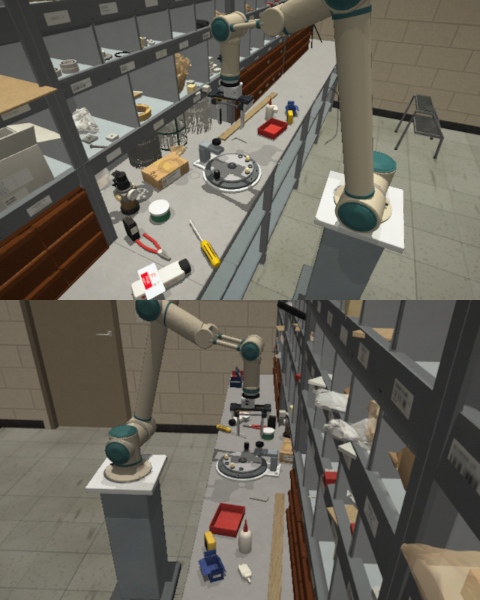

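View pics/cropside.png

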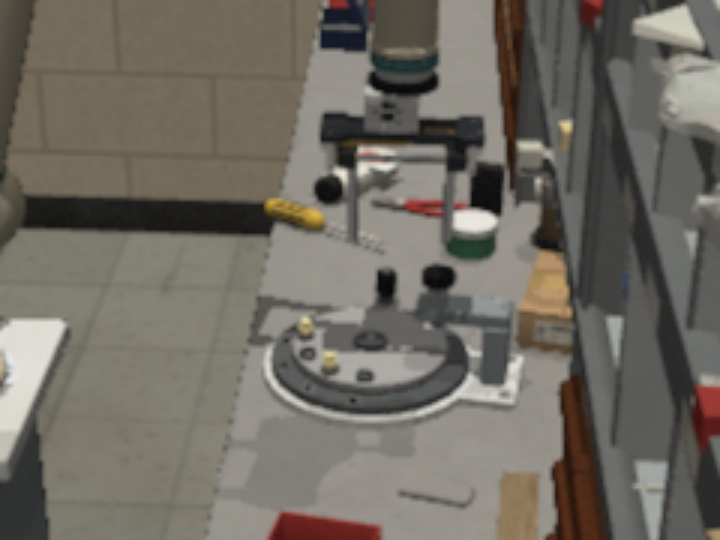

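```bash
cat > h.py <<'E'
from plant import r, gripper_to, inverse_kinematics, vision, models, telemetry as T
import numpy as np, cv2
from scipy.spatial.transform import Rotation as R
def q(yaw):  # tool down, closing line (tool y) at world angle yaw+90deg
    return (R.from_euler('z',yaw)*R.from_euler('x',np.pi)).as_quat(scalar_first=True)
def marks(n,c,snap=True):
    if snap: vision.snapshot(c)
    return [(np.round(d["at"],4).tolist(),round(d["score"],2)) for d in models.mark_of(n,c)]
def save(c,name,crop=None,f=1):
    im=vision.snapshot(c)[:,:,::-1]
    if crop: im=im[crop[0]:crop[1],crop[2]:crop[3]]
    cv2.imwrite(f"pics/{name}.png",cv2.resize(im,None,fx=f,fy=f))
E
python3 - <<'E'
from h import *
print(T.current_tool_rot(),q(0),T.current_opening())
r.move_l([0.49,0.055,0.28]); save("wrist","w1")
print(vision.get_calibration("wrist"))
def go():
    for n in ["pin_knob","hole_home","fixture","stamp_top","press_point","nest_1","fitting_1_center"]:
        print(n,marks(n,"wrist",False)[:6])
go()
r.move_l([0.42,0.09,0.28]); vision.snapshot("wrist"); go(); print(T.current_t())
E
```

```text
[4.82938249e-05 7.07097843e-01 7.07115717e-01 2.59668959e-05] [6.123234e-17 1.000000e+00 0.000000e+00 0.000000e+00] 0.094048002303253
{'fx': 309.70691628693146, 'fy': 309.70691628693146, 'cx': 320.0429712269856, 'cy': 199.0111435143315, 'position': array([0.4904619 , 0.13893917, 0.43361049]), 'orientation': array([ 1.46272463e-01,  9.89244177e-01,  4.04200132e-04, -4.00998325e-04])}
pin_knob [([0.5576, 0.1629, 0.0602], 0.75), ([0.4654, 0.0687, 0.0494], 0.58)]
hole_home [([0.5588, 0.1624, 0.0248], 0.67)]
fixture [([0.5448, 0.0579, 0.0039], 0.56), ([0.5019, -0.3658, 0.0032], 0.48)]
stamp_top [([0.6165, 0.0455, 0.1442], 0.82)]
press_point [([0.6216, 0.0421, 0.056], 0.89)]
nest_1 [([0.4628, 0.0637, 0.0399], 0.87), ([0.5435, -0.0221, 0.0398], 0.81), ([0.4723, 0.0229, 0.0338], 0.68), ([0.4934, -0.0136, 0.0361], 0.65)]
fitting_1_center []
pin_knob [([0.5573, 0.1646, 0.064], 0.77)]
hole_home [([0.5578, 0.1632, 0.025], 0.61)]
fixture [([0.5421, 0.0552, 0.0062], 0.88)]
stamp_top []
press_point [([0.6241, 0.0456, 0.0538], 0.82), ([0.5539, 0.1617, 0.0641], 0.54)]
nest_1 [([0.5411, -0.0197, 0.0377], 0.68), ([0.4633, 0.0671, 0.0407], 0.67), ([0.4953, -0.0082, 0.0374], 0.57), ([0.4689, 0.0219, 0.0362], 0.57)]
fitting_1_center []
3.775
```

View pics/w1.png

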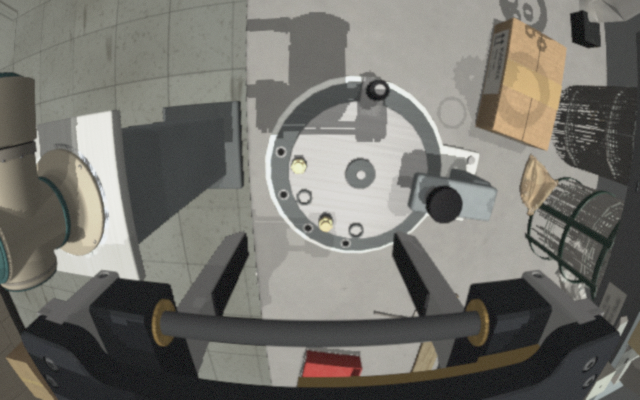

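```bash
cat >> h.py <<'E'
def pol(rad,deg): return np.array([rad*np.cos(np.radians(deg)),rad*np.sin(np.radians(deg))])
LOC={"hole_home":pol(108,180)/1e3,"pin_knob":pol(108,180)/1e3,"fixture":np.zeros(2),"stamp_top":pol(80,90)/1e3,"press_point":pol(80,90)/1e3,
 "n1":pol(80,90-84)/1e3,"n2":pol(80,90-116)/1e3,"n3":pol(80,90-148)/1e3,"n4":pol(80,90-180)/1e3}
E
python3 - <<'E'
from h import *
from scipy.optimize import least_squares
O=[("pin_knob",.5596,.1562),("pin_knob",.5534,.163),("pin_knob",.5576,.1629),("pin_knob",.5573,.1646),
("hole_home",.5619,.1589),("hole_home",.5582,.1608),("hole_home",.5588,.1624),("hole_home",.5578,.1632),
("fixture",.5435,.053),("fixture",.5406,.0545),("fixture",.5448,.0579),("fixture",.5421,.0552),
("stamp_top",.6229,.0404),("stamp_top",.6246,.048),("stamp_top",.6165,.0455),("press_point",.6215,.046),("press_point",.6262,.0452),("press_point",.6216,.0421),("press_point",.6241,.0456),
("n4",.4608,.0673),("n4",.4615,.0696),("n4",.4628,.0637),("n4",.4633,.0671),
("n2",.4961,-.0094),("n2",.4954,-.0114),("n2",.4934,-.0136),("n2",.4953,-.0082),
("n3",.4706,.022),("n3",.4705,.0224),("n3",.4723,.0229),("n3",.4689,.0219),
("n1",.5419,-.0214),("n1",.5381,-.0228),("n1",.5435,-.0221),("n1",.5411,-.0197)]
def w(p,n):
    c,s=np.cos(p[2]),np.sin(p[2]);return p[:2]+np.array([[c,-s],[s,c]])@LOC[n]
s=least_squares(lambda p:np.concatenate([(w(p,n)-[x,y])*1e3 for n,x,y in O]),[.542,.054,-1.7],loss="soft_l1",x_scale=[1e-3,1e-3,1e-2])
print(s.x,np.sqrt(np.mean(s.fun**2)))
for n in LOC: print(n,w(s.x,n))
E
```

```text
[ 0.5428      0.0558445  -1.70916131] 2.349379729051638
hole_home [0.55769579 0.16281233]
pin_knob [0.55769579 0.16281233]
fixture [0.5428    0.0558445]
stamp_top [0.62203543 0.04481059]
press_point [0.62203543 0.04481059]
n1 [ 0.54010889 -0.02411022]
n2 [ 0.49814826 -0.01053488]
n3 [0.46975747 0.02321341]
n4 [0.46356458 0.06687841]
```

```bash
cat >> h.py <<'E'
C=np.array([.5428,.0558]); A0=np.pi-1.7092; RK=.108; Q=q(np.pi/2)
def kp(a,z): return [C[0]+RK*np.cos(A0+a),C[1]+RK*np.sin(A0+a),z]
ZH=.077; DRAW=.016
def st(s=""): print(s,"t",round(T.current_t(),1),"ee",np.round(T.current_ee_pos(),4),"F",np.round(T.current_wrist_force(),1),"op",round(T.current_opening(),4),"ff",round(T.current_finger_force(),1))
E
python3 - <<'E'
from h import *
gripper_to(.06)
r.move_to(kp(0,.15),Q); r.move_l(kp(0,ZH),vel=.08,guard=10); st("down")
gripper_to(.0,f_grip=25); st("grip")
save("wrist","w2")
E
```

```text
down t 6.4 ee [0.5582 0.1629 0.0775] F [ 0.3 -0.1 -0.2] op 0.0603 ff 0.0
grip t 7.0 ee [0.5577 0.1627 0.0771] F [-1.1  0.6 -0.1] op 0.0238 ff 25.0
```

View pics/w2.png

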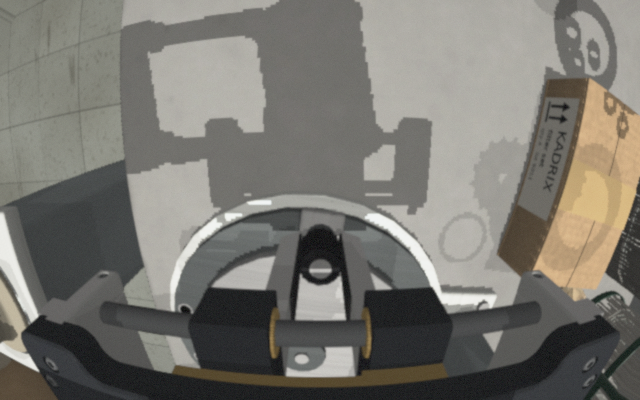

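The wrist view shows the knob at (320,250) between the fingers; opening of 24 mm and low side force confirm a centred grasp. Draw and turn to hole 2.

```bash
cat >> h.py <<'E'
HOLE={0:0,1:1.466,2:2.025,3:2.583,4:3.1416}
def turn(a,b,z=ZH+DRAW,step=np.radians(8)):
    n=max(1,int(np.ceil(abs(b-a)/step))); mx=0
    for t in np.linspace(a,b,n+1)[1:]:
        r.move_l(kp(t,z),vel=.12)
        F=T.current_wrist_force(); mx=max(mx,np.hypot(F[0],F[1]))
        if T.current_opening()<.02 or F[2]>-2: st(f"?? at {t:.2f}"); 
    st(f"turned maxF {mx:.1f}")
E
python3 - <<'E'
from h import *
r.move_l(kp(0,ZH+DRAW),vel=.05); st("drawn")
F=T.current_wrist_force()
if F[2]<-2.5:
    turn(0,HOLE[2])
E
```

```text
drawn t 7.5 ee [0.5575 0.1628 0.0929] F [ 0.9  0.5 -6.2] op 0.0237 ff 25.0
turned maxF 5.6 t 11.7 ee [0.4375 0.022  0.0922] F [-4.7 -0.7 -5.3] op 0.0226 ff 24.9
```

```bash
python3 - <<'E'
from h import *
print(kp(HOLE[2],0))
r.move_l(kp(HOLE[2],ZH),vel=.05); st("lowered")
gripper_to(.05); st("open"); 
r.move_l(kp(HOLE[2],.16),vel=.15)
r.move_l([.43,.09,.28])
save("wrist","w3")
for n in ["pin_knob","nest_1","stamp_top","fitting_1_center"]: print(n,marks(n,"wrist",False))
print("side knob",marks("pin_knob","side"))
print("scene knob",marks("pin_knob","scene"))
E
```

```text
[np.float64(0.4401407920770621), np.float64(0.02225768301629996), 0]
lowered t 12.1 ee [0.4377 0.0194 0.0794] F [-13.  -12.1  21.5] op 0.0206 ff 25.2
open t 12.8 ee [0.4404 0.0224 0.077 ] F [-0.8 -0.9 -0. ] op 0.0502 ff 0.0
pin_knob [([0.4368, 0.031, 0.0737], 0.68)]
nest_1 [([0.617, 0.0388, 0.0381], 0.95), ([0.5972, -0.0016, 0.0346], 0.83), ([0.5605, -0.022, 0.0389], 0.55), ([0.5425, 0.0542, 0.0022], 0.19)]
stamp_top [([0.6169, 0.0449, 0.1425], 0.96)]
fitting_1_center []
side knob [([0.4369, 0.0304, 0.0737], 0.52)]
scene knob [([0.4398, 0.027, 0.0772], 0.56), ([0.6143, 0.0351, 0.0491], 0.56)]
```

View pics/w3.png

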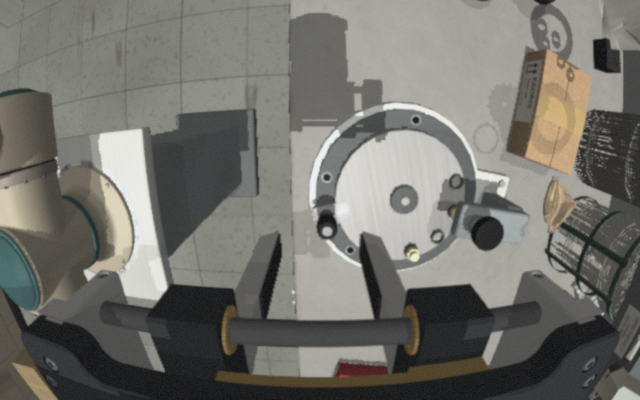

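The knob at (326,226) is still raised and ~7 mm short of hole 2: it slid along the pads. I'll regrip with the fingers closing along the tangent, which pushes it over the hole.

```bash
cat >> h.py <<'E'
def qt(a): return q(A0+a-np.pi)  # closing tangentially
def nudge(k,op=.05,off=0.,f=20):  # close tangentially centred on hole k, reopen
    a=HOLE[k]+off
    gripper_to(op); r.move_to(kp(a,.16),qt(a)); 
    if r.move_l(kp(a,ZH),vel=.08,guard=8): st("guard hit!"); return
    gripper_to(0,f_grip=f); st("closed"); gripper_to(op); st("open")
E
python3 - <<'E'
from h import *
print(np.round(inverse_kinematics(kp(HOLE[2],.16),qt(HOLE[2])),2))
nudge(2,.055)
# regrip to measure knob; then leave
r.move_l(kp(HOLE[2],.16)); r.move_l([.43,.09,.28],rot=Q)
save("wrist","w4",(80,300,260,540),2.5)
for c in ["wrist","side","scene"]: print(c,marks("pin_knob",c))
print(marks("nest_1","wrist",False))
E
```

```text
[-0.11  0.13  1.89 -0.    1.13  1.15]
closed t 18.1 ee [0.44   0.0221 0.077 ] F [-1.1  0.2  0.6] op 0.0232 ff 20.0
open t 18.8 ee [0.4402 0.0222 0.077 ] F [0.1 0.4 0.7] op 0.0549 ff 0.0
wrist [([0.4371, 0.0224, 0.0641], 0.88)]
side [([0.6677, 0.3999, 0.0014], 0.63), ([0.4377, 0.0231, 0.0668], 0.44)]
scene [([0.4424, 0.0155, 0.0665], 0.52)]
[([0.5666, -0.022, 0.0398], 0.98), ([0.6166, 0.0911, 0.0349], 0.76), ([0.6208, 0.0432, 0.0362], 0.61)]
```

View pics/w4.png

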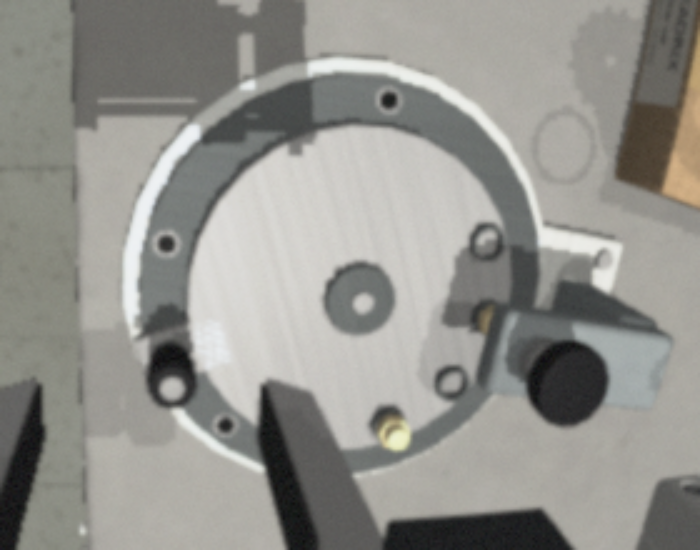

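The knob now reads z≈0.065 and is seated in hole 2; fitting 2 is under the stamp head at (485,318). Press it.

```bash
cat >> h.py <<'E'
S=[.6220,.0448]
def press():
    gripper_to(0,f_grip=20)
    n=T.current_opening()
    r.move_to(S+[.215],Q); r.move_l(S+[.175],vel=.1)
    g=r.move_l(S+[.1565],vel=.03,guard=24); st(f"pressed g={g}")
    r.hold(.7); st("held")
    r.move_l(S+[.175],vel=.05); st("up"); r.move_l(S+[.22])
E
python3 - <<'E'
from h import *
press()
E
```

```text
pressed g=False t 24.4 ee [0.6228 0.0448 0.1592] F [-1.5  0.4 12.4] op 0.0008 ff 6.0
held t 25.1 ee [0.6229 0.0448 0.1592] F [-2.4  0.6 11.5] op 0.0005 ff 6.0
up t 25.6 ee [0.6216 0.0448 0.1743] F [-0.6 -0.2 -0.8] op 0.0001 ff 0.0
```

Force of 11.5 N is just short of the stop (13 N); press again deeper to be certain.

```bash
sed -i 's/S+\[.1565\],vel=.03,guard=24/S+[.1535],vel=.03,guard=26/' h.py; python3 - <<'E'
from h import *
press()
E
```

```text
pressed g=True t 27.7 ee [0.6228 0.0448 0.1602] F [-3.1 -0.3 11.1] op 0.0003 ff 5.5
held t 28.4 ee [0.6228 0.0448 0.1608] F [-3.3 -0.2 10.6] op 0.0007 ff 5.3
up t 28.9 ee [0.6216 0.0448 0.1744] F [ 0.1 -0.6 -0.2] op 0.0002 ff 0.0
```

```bash
sed -i 's/S+\[.1535\],vel=.03,guard=26/S+[.1535],vel=.03/' h.py; python3 - <<'E'
from h import *
press()
E
```

```text
pressed g=False t 31.2 ee [0.6229 0.0448 0.1591] F [-5.9  0.2 23.4] op 0.0006 ff 11.8
held t 31.9 ee [0.6229 0.0448 0.1591] F [-4.9 -0.2 23.7] op 0.0004 ff 11.7
up t 32.5 ee [0.6215 0.0448 0.1741] F [ 0.3  0.6 -0.7] op 0.0005 ff 0.0
```

Stamped on the hard stop (23 N). Now hole 2 → 4 with the gripper turning with the dial.

```bash
cat >> h.py <<'E'
def turn2(a,b,off=0.,z=ZH+DRAW,step=np.radians(8)):
    n=max(1,int(np.ceil(abs(b-a)/step))); mx=0
    for t in np.linspace(a,b,n+1)[1:]:
        r.move_l(kp(t,z),rot=qt(t+off),vel=.1)
        F=T.current_wrist_force(); mx=max(mx,np.hypot(F[0],F[1]))
        if T.current_opening()<.021 or F[2]>-2: st(f"?? at {t:.2f}")
    st(f"turned maxF {mx:.1f}")
def carry(i,j,off=0.):
    a,b=HOLE[i],HOLE[j]
    gripper_to(.055); r.move_to(kp(a,.17),qt(a+off))
    if r.move_l(kp(a,ZH),vel=.08,guard=8): st("guard hit!"); return
    gripper_to(0,f_grip=30); st("grip")
    r.move_l(kp(a,ZH+DRAW),vel=.05); st("drawn")
    if T.current_wrist_force()[2]>-2.5: return
    turn2(a,b,off)
    r.move_l(kp(b,ZH+.002),vel=.05); st("lowered")
    gripper_to(.055); st("open")
    r.move_l(kp(b,.17))
E
python3 - <<'E'
from h import *
carry(2,4)
r.move_l([.46,.055,.28],rot=Q)
for c in ["wrist","side","scene"]: print(c,marks("pin_knob",c))
print(kp(HOLE[4],.066))
save("wrist","w5",(60,300,200,540),2.2)
E
```

```text
grip t 36.9 ee [0.4402 0.0222 0.0771] F [0.1 1.1 0.8] op 0.0235 ff 30.0
drawn t 37.4 ee [0.4401 0.0223 0.093 ] F [ 0.6 -0.3 -5.6] op 0.0232 ff 30.0
turned maxF 2.0 t 39.8 ee [ 0.5266 -0.0507  0.0927] F [ 0.9  0.3 -6.6] op 0.0234 ff 30.0
lowered t 40.2 ee [ 0.5274 -0.0508  0.0787] F [ 0.5  2.1 -4.5] op 0.0233 ff 30.0
open t 40.9 ee [ 0.5279 -0.0512  0.079 ] F [ 0.2  0.1 -0.1] op 0.0552 ff 0.0
wrist [([0.5278, -0.0489, 0.0604], 0.37)]
side [([0.5286, -0.0497, 0.0619], 0.63)]
scene [([0.5866, 0.1233, 0.0505], 0.6), ([0.5288, -0.0551, 0.0651], 0.58)]
[np.float64(0.5279008650729439), np.float64(-0.051167358471757046), 0.066]
```

View pics/w5.png

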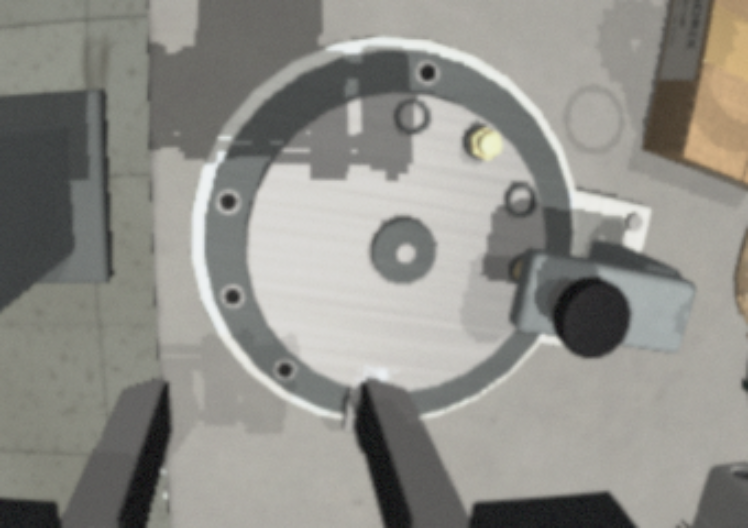

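Hole 4 reached: fitting 4 (520,270) is under the stamp, holes 1–3 empty, knob low. Press, then bring the dial home in two carries (via hole 1, to keep the wrist in range).

```bash
python3 - <<'E'
from h import *
press()
E
python3 - <<'E'
from h import *
carry(4,1)
r.move_l([.43,.09,.28],rot=Q)
for c in ["wrist","side","scene"]: print(c,marks("pin_knob",c))
print(kp(HOLE[1],.066))
E
```

```text
pressed g=False t 46.4 ee [0.6228 0.0448 0.1591] F [-6.1  0.5 24.8] op 0.0007 ff 12.2
held t 47.0 ee [0.6228 0.0448 0.1591] F [-5.   0.6 23.6] op 0.0006 ff 12.1
up t 47.6 ee [0.6216 0.0448 0.1741] F [ 0.2  0.2 -0.9] op 0.0007 ff 0.0
grip t 51.6 ee [ 0.5279 -0.0512  0.0771] F [-0.  -0.5  1.1] op 0.0232 ff 30.0
drawn t 52.0 ee [ 0.5277 -0.0511  0.0929] F [ 0.5 -0.6 -6.9] op 0.023 ff 30.0
turned maxF 4.7 t 55.8 ee [0.4378 0.0816 0.0929] F [-4.6  1.2 -4.9] op 0.0234 ff 30.0
lowered t 56.3 ee [0.4378 0.0815 0.0791] F [-5.4  0.3 -4.3] op 0.0234 ff 30.0
open t 56.9 ee [0.4381 0.0818 0.079 ] F [-0.   0.7  0. ] op 0.0551 ff 0.0
wrist [([0.4344, 0.0826, 0.0631], 0.95), ([0.6204, 0.0439, 0.1423], 0.34), ([0.5419, 0.0603, -0.0005], 0.25)]
side [([0.434, 0.082, 0.0668], 0.57)]
scene [([0.4396, 0.0761, 0.0672], 0.53)]
[np.float64(0.43797818571405955), np.float64(0.08180744604538909), 0.066]
```

```bash
python3 - <<'E'
from h import *
carry(1,0,np.pi)
r.move_l([.48,.04,.28],rot=Q)
for c in ["wrist","side","scene"]: print(c,marks("pin_knob",c), marks("fitting_tray",c,False))
print(kp(0,.066)); print(marks("nest_1","wrist",False))
save("wrist","w6",(60,300,200,540),2.2)
E
```

```text
grip t 63.3 ee [0.438  0.0818 0.0771] F [0.4 0.6 1.9] op 0.0234 ff 30.0
drawn t 63.8 ee [0.4379 0.0817 0.093 ] F [ 1.5  0.3 -5.9] op 0.0236 ff 30.0
turned maxF 2.7 t 67.0 ee [0.5558 0.1627 0.0925] F [-2.  -0.9 -5.2] op 0.0239 ff 30.0
lowered t 67.4 ee [0.5568 0.1626 0.0786] F [-3.  -2.8 -4. ] op 0.0236 ff 30.0
open t 68.1 ee [0.5578 0.1628 0.0791] F [ 0.9 -0.2  0.4] op 0.0549 ff 0.0
wrist [([0.5535, 0.1641, 0.0637], 0.62)] [([0.5033, -0.3664, 0.0013], 0.76)]
side [([0.5574, 0.1639, 0.064], 0.37)] [([0.5022, -0.3663, 0.0008], 0.92)]
scene [([0.5605, 0.1578, 0.0669], 0.41)] [([0.5001, -0.3739, 0.0027], 0.89), ([0.4642, 0.0664, 0.0508], 0.27)]
[np.float64(0.557699920752748), np.float64(0.16276724901371367), 0.066]
[([0.4616, 0.0652, 0.0372], 0.9), ([0.5443, -0.0201, 0.0369], 0.8), ([0.4692, 0.0225, 0.037], 0.74), ([0.497, -0.0102, 0.0363], 0.57)]
```

View pics/w6.png

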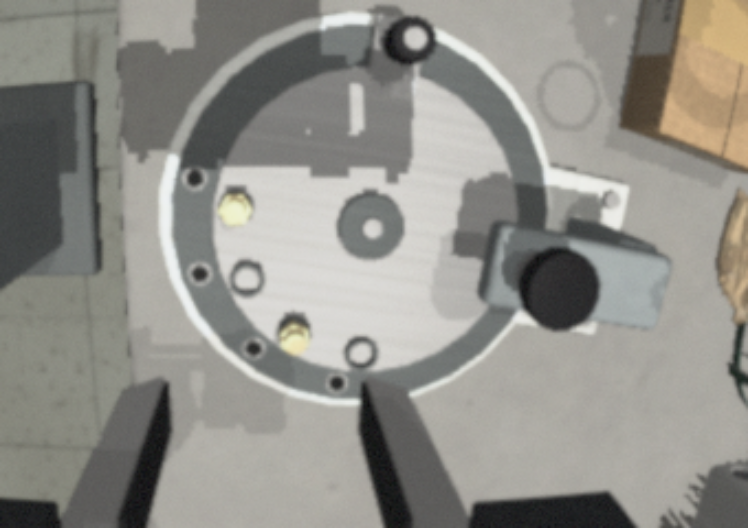

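Dial home, pin down at (408,40), fittings in nests 4 and 2 at (235,207), (294,335). Pick fitting 2 first.

```bash
cat >> h.py <<'E'
def pick(p):
    p=list(p); gripper_to(.04); r.move_to(p+[.14],Q)
    if r.move_l(p+[.0735],vel=.08,guard=6): st("guard hit")
    gripper_to(0,f_grip=30); st("grip"); r.move_l(p+[.2],vel=.12); st("lifted")
E
python3 - <<'E'
from h import *
pick([.4981,-.0105])
r.move_l([.50,-.25,.25]); st("over")
save("wrist","w7")
for c in ["wrist","side"]: print(c,marks("fitting_tray",c))
m=models.regions_of("fitting_tray","wrist")[0]["pixels"].astype(np.uint8)
print(np.argwhere(m).mean(0))
E
```

```text
grip t 73.4 ee [ 0.4983 -0.0105  0.0738] F [-0.1  0.1  2.7] op 0.0179 ff 30.0
lifted t 74.6 ee [ 0.4975 -0.0104  0.1992] F [-0.6 -0.  -0.2] op 0.0173 ff 30.0
over t 76.4 ee [ 0.4999 -0.2492  0.2499] F [ 0.6 -0.9 -0.9] op 0.0183 ff 30.0
wrist [([0.5038, -0.3674, -0.0001], 0.66)]
side [([0.5013, -0.3711, 0.0045], 0.93), ([0.4643, 0.0681, 0.0354], 0.25)]
[248.95872467 326.47750865]
```

View pics/w7.png

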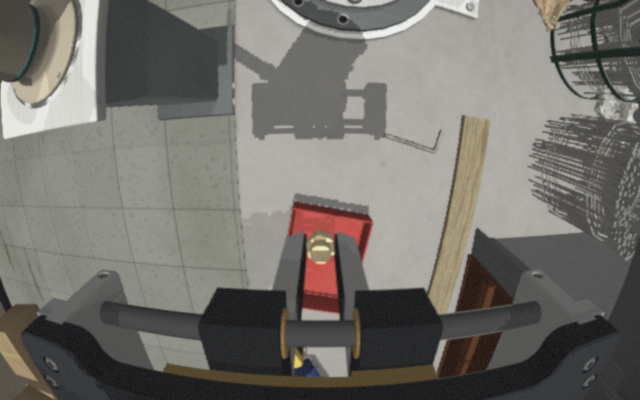

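The fitting is held at (320,248) over the tray, which is turned about −10°. Place it.

```bash
cat >> h.py <<'E'
def place(p):
    p=list(p); st("before"); r.move_l(p+[.16]); g=r.move_l(p+[.039],vel=.08,guard=8); st(f"down {g}")
    gripper_to(.04); r.move_l(p+[.16],vel=.12); st("away")
E
python3 - <<'E'
from h import *
place([.507,-.342])
r.move_l([.50,-.25,.25])
pick([.4636,.0669])
r.move_l([.48,-.1,.25]);r.move_l([.50,-.25,.25]); st("over")
save("wrist","w8")
for c in ["wrist","side"]: print(c,marks("fitting_tray",c))
E
```

```text
before t 76.7 ee [ 0.5    -0.2497  0.25  ] F [ 0.4 -0.6 -0.2] op 0.018 ff 30.0
down False t 79.3 ee [ 0.5073 -0.3423  0.0395] F [-0.4  0.4 -0.1] op 0.0177 ff 30.0
away t 81.0 ee [ 0.5065 -0.3416  0.1591] F [0.2 1.1 0.2] op 0.04 ff 0.0
grip t 85.0 ee [0.4638 0.0669 0.0738] F [-0.5 -0.2  2.1] op 0.0174 ff 30.0
lifted t 86.2 ee [0.463  0.0669 0.1992] F [-0.6  0.4 -0.4] op 0.0175 ff 30.0
over t 88.7 ee [ 0.4998 -0.2491  0.25  ] F [ 0.2  0.8 -0.4] op 0.0176 ff 30.0
wrist [([0.5017, -0.3705, 0.0018], 0.82)]
side [([0.4981, -0.3716, 0.0026], 0.97), ([0.5937, 0.5155, -0.0009], 0.25)]
```

View pics/w8.png

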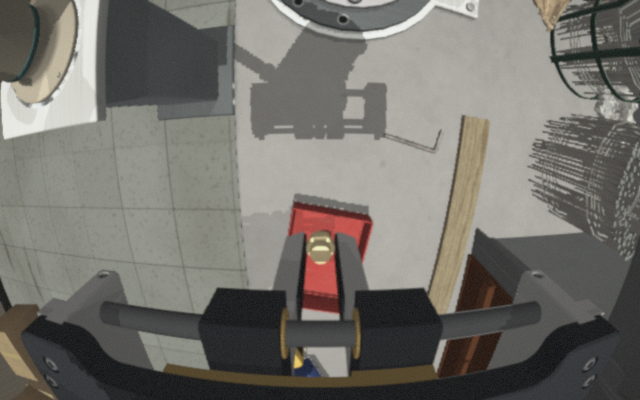

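Second fitting held at (320,248), hiding the first; tray unmoved. Place it and check.

```bash
python3 - <<'E'
from h import *
place([.497,-.400])
r.move_l([.49,-.12,.25]); save("wrist","w9",(60,340,180,480),2)
vision.snapshot("side")
print([(np.round(d["at"],3),round(d["score"],2)) for d in models.boxes_of("fitting_1_center","wrist")])
for n in ["fitting_tray","pin_knob","stamp_top","oil_bottle","tape_measure"]: print(n,marks(n,"side",False))
save("side","s9",(130,340,260,420),2.5)
a=cv2.imread("pics/w9.png");b=cv2.imread("pics/s9.png")
h=max(a.shape[0],b.shape[0]);p=lambda i:cv2.copyMakeBorder(i,0,h-i.shape[0],0,0,0)
o=cv2.hconcat([p(a),p(b)]);cv2.imwrite("pics/fin.png",cv2.resize(o,None,fx=.78,fy=.78));print(o.shape)
E
```

```text
before t 89.0 ee [ 0.5    -0.2493  0.2502] F [-0.   0.6 -0.1] op 0.0179 ff 30.0
down False t 91.9 ee [ 0.4973 -0.4003  0.0396] F [ 0.5  0.3 -1. ] op 0.0184 ff 30.0
away t 93.7 ee [ 0.4966 -0.3996  0.1591] F [ 0.3 -0.2 -0.2] op 0.0398 ff 0.0
[]
fitting_tray [([0.5016, -0.3715, 0.0016], 0.75)]
pin_knob [([0.5548, 0.1674, 0.0657], 0.58), ([0.4506, -0.5243, 0.0033], 0.2)]
stamp_top [([0.6216, 0.0478, 0.1431], 0.58)]
oil_bottle [([0.5693, -0.5138, 0.0012], 0.61), ([0.4925, -0.011, 0.0384], 0.38), ([0.6686, 0.4006, 0.0013], 0.31)]
tape_measure [([0.4516, -0.5235, 0.0024], 0.55)]
(560, 1000, 3)
```

View pics/fin.png

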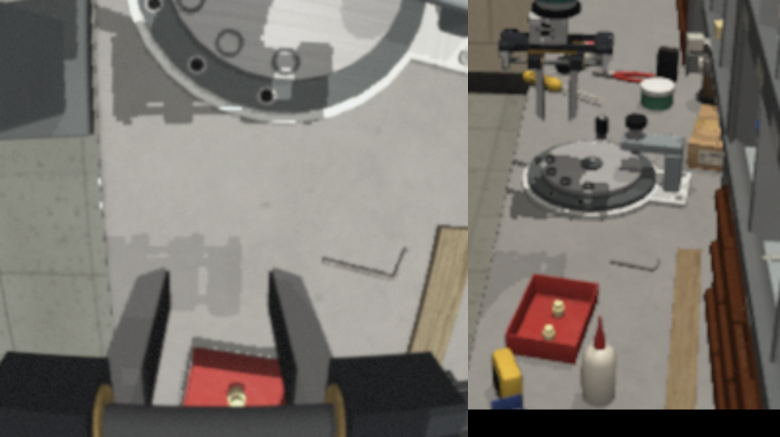

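Both fittings stand in the tray at (558,308) and (548,332). All the nests are empty, the pin is home and the stamp is up.

```bash
python3 -c "
from h import *
print(r.sign_off())"
```

```text
the job is handed in; nothing more can be done
None
```

The job is handed in after about 95 s: the two fittings present (nests 2 and 4) were stamped in hole order and stand in the tray, the dial is home with the pin dropped and the stamp is up; the judge's result was not shown.

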